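Press the end cap home and hold the barrel down in the V-block

TASK

Lift the steel barrel whose red cap is not fully pushed on out of its timber rest and lay it in the V-block with the red cap towards the yellow end stop; then push it along the V against the stop until the cap is fully home on the barrel. Finish while still holding the barrel with the gripper, cap against the stop, pressed firmly down (10 N or more beyond its own weight) so that it bears on both faces of the V; do not let go. Leave the brass barrel, the flange and the blue jar where they are.

Things in the scene. Friction and masses are not known exactly. Their poses are not given: they have to be found in the camera images.
- barrel: bright steel barrel (cylinder), diameter 36 mm, 170 mm long, about 0.35 kg. Origin at the middle of its axis; its y axis runs along the barrel, and the red cap is at the +y end. It starts lying level in one of two slotted timber rests, axis about 42 mm above the bench.
- cap (a joint): how far the red cap is pushed into the barrel's +y end: about 0 to 0.003 at the start (its flange stands 7 to 10 mm off the barrel's end, a black stem showing), 0.010 = fully home, flange against the barrel. It stays where it is left and needs about 5 N to move. Red flange: diameter 32 mm, 8 mm thick.
- cap_face (a point): centre of the cap's outer face, on the barrel's axis: 103 mm from the barrel's origin with the joint at 0, 93 mm when fully home.
- vblock: fixed V-block: dark steel plate 90 x 236 x 12 mm (x, y, z), origin at the centre of its underside. The 90 degree V runs along its y axis, opening upward, on two light-metal saddles (24 mm long, 68 mm wide, 44 mm tall) at y = -58 and +58 mm; between them a 92 mm open gap above the plate, for fingers. At its +y end a yellow end stop, 44 mm wide, 62 mm tall.
- seat (a point): on the V-block: where the barrel's origin lies when it is seated in the V, with the cap fully home and touching the stop. 48 mm above the bench, over the V-block's origin.
- stop_face (a point): centre of the end stop's face that looks along the V (towards -y of the V-block), 93 mm from point seat in +y, on the axis of a seated barrel.
- v_far: the V's face on the V-block's +x side (both saddles), fixed to the V-block. Origin on its line of contact with a seated barrel, 12.7 mm beside and 12.7 mm below the barrel's axis. Axes as the V-block's.
- v_near: the V's face on the V-block's -x side (both saddles), likewise.
- rest_a: fixed timber rest that holds the steel barrel: base board 66 x 150 x 12 mm, origin at the centre of its underside, y along the barrel. Two slotted supports, 30 mm tall and 54 mm wide, at y = -58 and +58 mm; between them an open gap of 94 mm above the 12 mm board, for the fingers.
- rest_b: the same rest, holding the brass barrel. The two rests may have changed places.
- brass_barrel: bystander: brass-coloured barrel without a cap, diameter 36 mm, 170 mm long, origin at the middle of its axis (its y). Leave it.
- flange: bystander: dark steel pipe flange, 84 mm across, 26 mm tall, origin at the centre of its underside. Leave it.
- jar: bystander: blue jar with a white lid, 60 mm across, 70 mm tall, origin at the centre of its underside. Leave it.
There are look-alikes about, which are no part of the job. There is more than one size of the barrel; the job needs the middle-sized.

How it is judged:
On the way, in this order (a step that is already met when the one before it is completed fails the run):
1. the barrel lies in the V-block (z of barrel in the frame of seat below 0.003 m and x of barrel in the frame of seat between -0.004 and 0.004 m and y of barrel in the frame of seat between -0.06 and 0.01 m and angle between the y axis of barrel and the y axis of vblock, either way round below 0.06 rad), for 0.1 s.
2. the cap is pressed fully home (value of joint cap above 0.0085 m), for 0.1 s.
At the end, for the whole second after the job is handed in: The red cap is home (joint over 8.5 mm of 10) with its face within 4 mm of the stop; the barrel lies in the V (within 2.5 mm sideways, 2 mm in height, 0.035 rad), at rest, and the fingers hold it down so that each V face carries more than 5 N (its weight alone gives about 3 N at most) (value of joint cap above 0.0085 m and z of barrel in the frame of seat between -0.003 and 0.002 m and x of barrel in the frame of seat between -0.0025 and 0.0025 m and distance between cap_face and stop_face below 0.004 m and angle between the y axis of barrel and the y axis of vblock, either way round below 0.035 rad and contact force between barrel and v_far above 5 N and contact force between barrel and v_near above 5 N and contact force between the fingers and barrel above 3 N and linear speed of barrel below 0.02 m/s); the arm keeps its last pose, push and grip.
It fails at once if the brass barrel is moved (distance of brass_barrel from where it was at the start of the episode above 0.015 m).
It fails at once if the flange is moved (distance of flange from where it was at the start of the episode above 0.02 m).
It fails at once if the jar is moved (distance of jar from where it was at the start of the episode above 0.02 m).
It also fails if it takes over 64 s, if anything falls off the work surface, if the arm or the gripper's body presses on something with over 40 N, if the wrist force passes 120 N, or if a joint passes its speed limit or range.

ROBOT

A 7-joint arm with a two-finger parallel gripper is mounted at the origin on the work surface. World frame = base frame: x ahead of the robot, y to its left, z up, the work surface at z = 0. Lengths are in m, angles in rad, forces in N, time in s.
With the tool pointing down it reaches from about 0.425 to 0.875 m from the base axis. Payload 8.4 kg.
Tool frame: the origin (TCP) lies on the centre line of the jaws, within the pads' length; the fingertips stand robot.tip_reach ahead of it and the grasp point (between the pads) is the TCP (robot.tip_reach is the distance from the TCP to the fingertips, in m); z points along the fingers, y is the line along which they close (so a half turn about z gives the same grasp; the last joint's range is limited). The gripper opens to 87 mm and grips with 3 to 60 N. Pads are 19 mm wide; open, the fingers measure 117 mm over their backs; the gripper's body (75 mm by 190 mm) begins 51 mm behind the grasp point.
Start: joints at [1.082, 0.333, 0.04, 1.465, -0.013, 1.343, -0.059], TCP at [0.247, -0.601, 0.242] pointing down, gripper open.
Joint ranges: [-2.58, 2.58], [-0.38, 2.09], [-1.3, 1.39], [0.25, 2.4], [-1.5, 4.64], [0.08, 2.09], [-2.65, 2.65]. Speed limits (rad/s): [2.22, 2.22, 2.79, 2.79, 3.14, 3.14, 3.14].

INTERFACE

Orientations are given as a rotation vector (axis times angle).
In Python, from cell import robot, effector, solver, telemetry, imaging, ticket gives the robot as it stands. Calls block until the motion is done:
- robot.move_ptp(position, orientation): joint-space move of the TCP to a pose.
- robot.move_linear(position, v=0.15, rotation=None, guard=None): straight line of the TCP; rotation=None keeps the orientation; v is the mean speed in m/s. With guard (N) it stops when the force on the tool has changed by that much, and returns True; else False.
- robot.set_joints(angles): joint-space move.
- effector.set_gripper(opening, strength=None): finger opening in m; strength is the grip in N (None keeps the last); returns when the fingers have stopped.
- robot.dwell(seconds).
- solver.solve_ik(position, orientation): joint angles nearest the present ones, or None.
- telemetry.get_obs(): the state.
- imaging.snapshot(name): name is "scene" or "top" or "wrist"; returns a dict with "image" (480x640x3 uint8, blue, green, red), "fx", "fy", "cx", "cy" (pixels), "rvec" (rotation vector, rad) and "tvec" (3), from world to camera coordinates, as OpenCV has them; the wrist camera has in their place "T_tool_cam" (4x4, takes a point from camera to tool coordinates, whose origin is the TCP and whose axes are the flange's). Camera axes: x right, y down, z forward; pixel columns grow to the right and rows downward; lengths in m; the calibration is good to about 2 mm. A picture is of the moment at which its call begins: read the wrist's pose just before it. There is no depth.
A pose or a line that the arm cannot do raises robot.MotionError and nothing moves.
- ticket.sign_off(): hands the job in; it is judged then, once.
The state is a dict: "time": time; "joints": joint angles; "qvel": joint speeds; "joint_torque": joint torques, N m; "ee_pos": TCP position; "tool_rot": TCP orientation; "contact_force": force on the tool from outside, world axes, zero at the start; "wrist_torque": the same for the moment, N m; "opening": finger opening in m; "grip_force": force on a finger pad.
Only numpy, scipy, OpenCV 4.12 (cv2) and the standard library are available. Lean on these libraries where they do the work, as an engineer would, in place of code of your own. Each camera call takes 0.05 s, during which the arm holds its last target. There are 200 camera calls.

## Working session

There is one attempt and no reset: what is moved stays moved. The work goes in short steps, each a Python script; the robot and the scene stay as the last script left them, time stands still between calls to the robot, and variables do not carry over. Pictures are saved under pics/ and viewed, at most 10 in all, crops included, and the job is handed in when it is done.

```bash
ls; mkdir -p pics; python3 - <<'E'
from cell import robot, effector, solver, telemetry, imaging, ticket
import cv2
for n in("scene","top"):
    s=imaging.snapshot(n); cv2.imwrite(f"pics/{n}0.png",s["image"]); print(n,s["fx"],s["cx"],s["cy"],s["rvec"],s["tvec"])
o=telemetry.get_obs(); print(o, robot.tip_reach)
E
```

```text
pics
scene 444.0639104406438 320.3125551657158 251.16442349577406 [ 1.69496675  1.81675565 -0.75726111] [ 0.02005696 -0.27085245  1.57738866]
top 503.00812178669855 324.0063371230693 234.20596909958425 [ 2.16383334 -2.21988944  0.05133427] [0.0291076  0.44458806 1.41830699]
{'time': 0.1, 'joints': array([ 1.08174668,  0.33382741,  0.03987728,  1.4661432 , -0.01342211,
        1.34330656, -0.05852531]), 'qvel': array([ 0.00117327, -0.00337941,  0.00084719, -0.00171507,  0.00049877,
        0.00120033,  0.00060105]), 'joint_torque': array([ 3.40864412e-03, -6.57807541e+01,  1.33964192e+00, -4.04709971e+01,
       -5.96296135e-02,  4.08931472e-02,  6.17950013e-05]), 'ee_pos': array([ 0.24687043, -0.60088134,  0.24077593]), 'tool_rot': array([-3.08076344e+00, -6.08161680e-01,  5.45023459e-04]), 'contact_force': array([ 0.70387941, -0.26157475, -0.66882594]), 'wrist_torque': array([ 0.04832689, -0.01423731, -0.06155562]), 'grip_force': 0.0, 'opening': 0.08718034109715996} 0.019
```

View pics/top0.png

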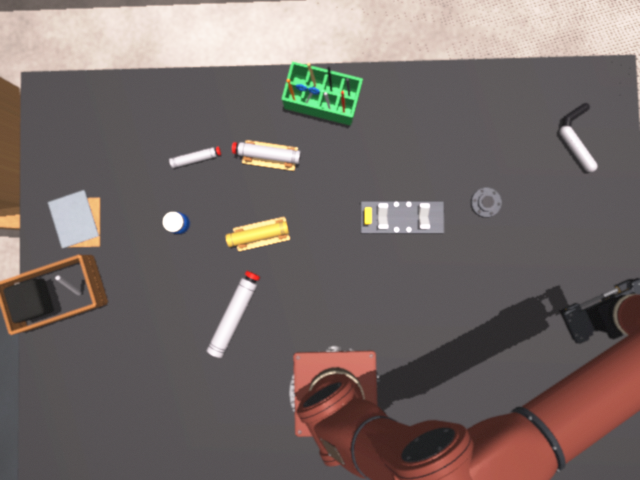

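View pics/scene0.png

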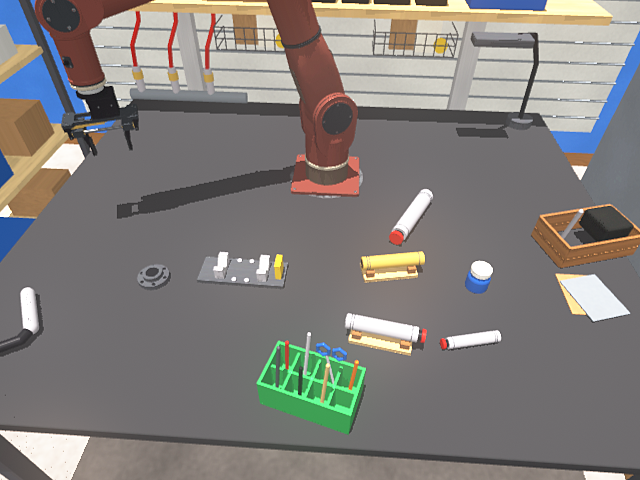

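Top image: there are three steel barrels with a red cap. The large one is loose at (233,315), the small one loose at (195,157), and the third lies in a timber rest at (268,153). The one in the rest fits, being middle-sized with its cap to the left (+y). The brass barrel is at (258,234), the V-block at (402,217) with its yellow stop at (368,216), the jar at (176,222) and the flange at (487,202). I'll enlarge it to confirm, and compute positions.

```bash
cat > h.py <<'E'
from cell import robot, effector, solver, telemetry, imaging, ticket
import cv2, numpy as np
from scipy.spatial.transform import Rotation as R
def cam(n):
    o=telemetry.get_obs(); s=imaging.snapshot(n)
    K=np.array([[s["fx"],0,s["cx"]],[0,s["fy"],s["cy"]],[0,0,1]])
    if n=="wrist":
        T=np.eye(4);T[:3,:3]=R.from_rotvec(o["tool_rot"]).as_matrix();T[:3,3]=o["ee_pos"]
        T=T@s["T_tool_cam"]; Rw,c=T[:3,:3],T[:3,3]
    else:
        Rw=R.from_rotvec(s["rvec"]).as_matrix().T; c=-Rw@np.array(s["tvec"])
    return s["image"],K,Rw,c
def back(C,uv,z):   # pixel -> world point at height z
    _,K,Rw,c=C; d=Rw@np.linalg.solve(K,[uv[0],uv[1],1.]); return c+d*(z-c[2])/d[2]
def proj(C,p):
    _,K,Rw,c=C; q=K@(Rw.T@(np.asarray(p)-c)); return q[:2]/q[2]
def down(yaw):      # tool pointing down, jaw (tool y) axis at world angle yaw
    y=np.array([np.cos(yaw),np.sin(yaw),0]); z=np.array([0,0,-1.]); return R.from_matrix(np.c_[np.cross(y,z),y,z]).as_rotvec()
E
python3 - <<'E'
from h import *
C=cam("top")
for n,uv,z in [("cap",(236,149),.042),("far end",(299,157),.042),("small a",(171,163),.013),("small b",(220,151),.013),("big a",(215,352),.02),("big b",(252,276),.02),("brassL",(227,240),.042),("brassR",(289,230),.042),("vb1",(361,202),.012),("vb2",(444,202),.012),("vb3",(443,234),.012),("vb4",(361,233),.012),("stop",(372,216),.062),("jar",(176,222),.07),("flange",(487,202),.026)]:
    print(n,back(C,uv,z).round(3))
print(imaging.snapshot("wrist")["T_tool_cam"].round(3))
im=C[0][120:190,140:320]; a=cv2.resize(im,None,fx=4,fy=4,interpolation=3)
im=cam("scene")[0][300:360,330:510]; b=cv2.resize(im,None,fx=4,fy=4,interpolation=3)
cv2.imwrite("pics/crop.png",np.vstack([a,b]))
E
```

```text
cap [0.69  0.259 0.042]
far end [0.662 0.082 0.042]
small a [0.661 0.451 0.013]
small b [0.692 0.31  0.013]
big a [0.123 0.331 0.02 ]
big b [0.332 0.223 0.02 ]
brassL [0.434 0.288 0.042]
brassR [0.458 0.115 0.042]
vb1 [ 0.534 -0.09   0.012]
vb2 [ 0.528 -0.326  0.012]
vb3 [ 0.437 -0.32   0.012]
vb4 [ 0.446 -0.087  0.012]
stop [ 0.489 -0.116  0.062]
jar [0.486 0.421 0.07 ]
flange [ 0.523 -0.444  0.026]
[[ 0.    -0.955 -0.296  0.082]
 [ 1.     0.     0.001  0.   ]
 [-0.    -0.296  0.955 -0.143]
 [ 0.     0.     0.     1.   ]]
```

View pics/crop.png

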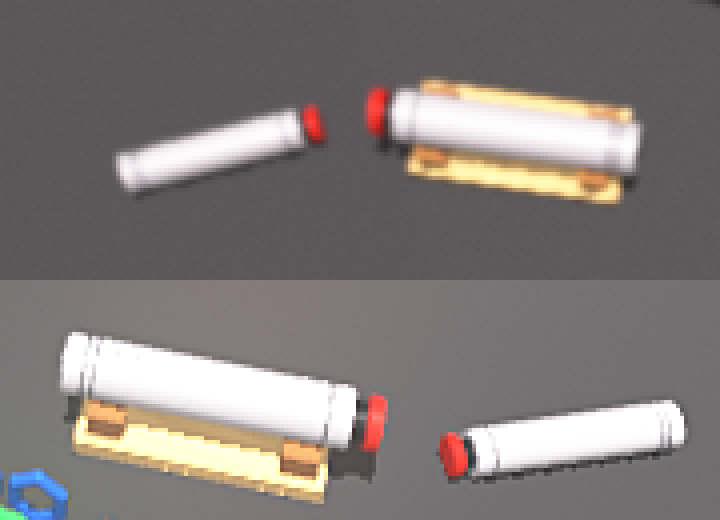

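The crop confirms it: the barrel in the rest is middle-sized, with the black stem showing between the barrel and the red flange. Next is a closer look with the wrist camera, over the barrel and over the V-block.

```bash
python3 - <<'E'
from h import *
import pickle
def tryp(p,yaw):
    best=None
    for y in (yaw,yaw+np.pi):
        q=solver.solve_ik(p,down(y))
        if q is not None: print(round(y,2),np.round(q,2))
tryp([.676,.165,.25],np.radians(-9)); tryp([.676,.165,.042],np.radians(-9)); tryp([.486,-.207,.05],0); 
robot.move_ptp([.486,-.227,.25],down(0)); robot.dwell(.3)
C=cam("wrist"); cv2.imwrite("pics/w_v.png",C[0]); pickle.dump(C,open("cv.pkl","wb"))
robot.move_ptp([.676,.150,.25],down(np.radians(-9))); robot.dwell(.3)
C=cam("wrist"); cv2.imwrite("pics/w_b.png",C[0]); pickle.dump(C,open("cb.pkl","wb"))
print(telemetry.get_obs()["time"],telemetry.get_obs()["ee_pos"],telemetry.get_obs()["joints"].round(2))
E
```

```text
-0.16 [ 0.2   0.53 -0.77  1.29  0.36  1.46 -0.69]
2.98 [ 0.37  0.65 -1.1   1.28  0.57  1.53  2.33]
-0.16 [ 0.18  0.69 -0.7   1.51  0.48  1.12 -0.77]
2.98 [ 0.4   0.88 -1.1   1.5   0.8   1.27  2.18]
0 [ 0.67  0.31 -0.4   1.95  0.15  0.92  0.2 ]
3.14 [-0.65  0.59  1.22  2.   -0.65  1.02 -2.25]
4.1417 [0.67604064 0.14946223 0.25013889] [ 0.16  0.49 -0.65  1.3   0.29  1.44 -0.63]
```

View pics/w_v.png

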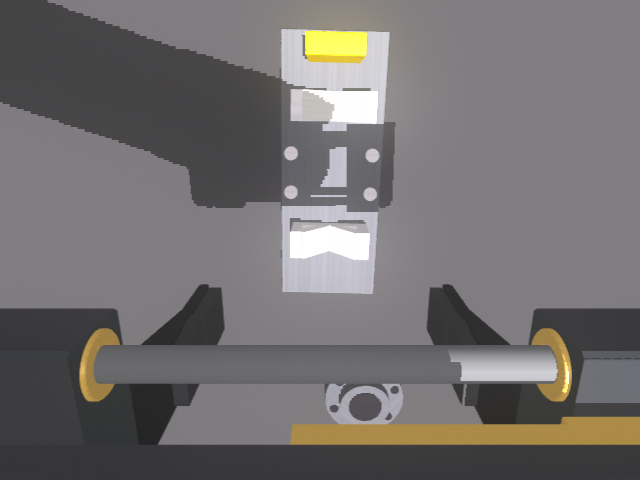

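View pics/w_b.png

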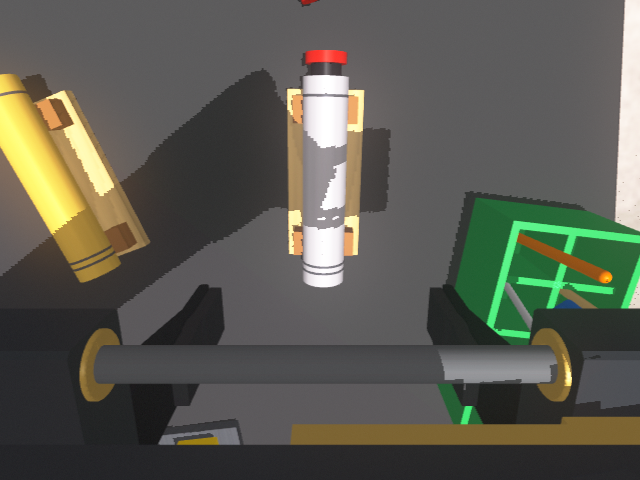

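Wrist views. V-block: plate corners at (281,29), (389,32), (374,293) and (282,293), with the stop's front lower edge at row 62. Barrel: its +y end is at row 76 (cols 303–349) and its −y end at row 286 (cols 303–343), with the cap at (326,50) at the top.

```bash
python3 - <<'E'
from h import *
import pickle
C=pickle.load(open("cv.pkl","rb"))
P=np.array([back(C,u,.012) for u in [(281,29),(389,32),(374.5,293),(282,293)]]);print(P.round(4))
print("centre",P.mean(0).round(4),"sizes",[np.linalg.norm(P[i]-P[(i+1)%4]).round(4) for i in range(4)])
d=(P[0]+P[1]-P[2]-P[3])[:2];print("yaw of +y",np.degrees(np.arctan2(d[1],d[0])))
print("stop top edges",[back(C,u,.062).round(4) for u in [(306,32),(367,33),(306,55),(366,56)]])
B=pickle.load(open("cb.pkl","rb"))
a=back(B,(326,77),.06);b=back(B,(323,285),.06);print(a.round(4),b.round(4),np.linalg.norm(a-b),"capface",back(B,(326,51),.058).round(4))
m1=back(B,(326.2,95),.042);m2=back(B,(323.2,260),.042);d=m1-m2;print("mid",((a+b)/2).round(4),"yaw",np.degrees(np.arctan2(d[1],d[0])),np.degrees(np.arctan2(*(a-b)[1::-1])),m1.round(4),m2.round(4))
E
```

```text
[[ 0.4504 -0.0851  0.012 ]
 [ 0.5389 -0.0874  0.012 ]
 [ 0.5349 -0.3209  0.012 ]
 [ 0.444  -0.3208  0.012 ]]
centre [ 0.4921 -0.2036  0.012 ] sizes [np.float64(0.0885), np.float64(0.2335), np.float64(0.091), np.float64(0.2358)]
yaw of +y 88.72981468821348
stop top edges [array([ 0.4729, -0.095 ,  0.062 ]), array([ 0.5164, -0.0957,  0.062 ]), array([ 0.4727, -0.1102,  0.062 ]), array([ 0.5161, -0.1108,  0.062 ])]
[0.6935 0.2504 0.06  ] [0.665  0.0863 0.06  ] 0.16656103663259855 capface [0.6963 0.2681 0.058 ]
mid [0.6793 0.1683 0.06  ] yaw 79.91401460736861 80.12269737058912 [0.6918 0.2384 0.042 ] [0.6676 0.1022 0.042 ]
```

Measurements agree with the given sizes: plate 90×235, barrel 167 against 170, stop face at y≈−0.110 giving seat y≈−0.2035. Now I'll grasp and lift.

```bash
python3 - <<'E'
from h import *
yaw=np.radians(-10)
effector.set_gripper(.066,strength=50)
robot.move_ptp([.679,.168,.13],down(yaw))
print("hit",robot.move_linear([.679,.168,.042],v=.08,guard=12))
effector.set_gripper(.0,strength=50); o=telemetry.get_obs(); print(o["opening"],o["grip_force"],o["contact_force"].round(1),o["ee_pos"].round(4),o["time"])
if .03<o["opening"]<.042:
    robot.move_linear([.679,.168,.17],v=.1); robot.dwell(.3)
    o=telemetry.get_obs(); print(o["opening"],o["contact_force"].round(1),o["wrist_torque"].round(2),o["ee_pos"].round(4),o["time"])
    C=cam("wrist"); cv2.imwrite("pics/lift.png",C[0])
E
```

```text
hit False
0.034851167064830234 50.000280886888504 [-4.6  0.1  1.4] [0.6784 0.1682 0.0419] 7.2917
0.0348901223999369 [ 0.1  0.7 -3. ] [-0.05 -0.11  0.05] [0.6789 0.168  0.1697] 9.025
```

View pics/lift.png

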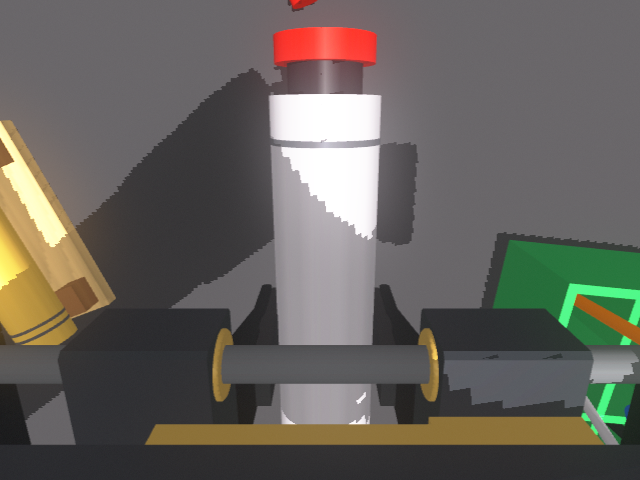

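The view shows the barrel gripped along the tool axis: +y rim at (325,96), black stem rows 66–95, cap at rows 28–66. Now I'll carry it to the V-block.

```bash
python3 - <<'E'
from h import *
C=cam("wrist"); o=telemetry.get_obs(); ax=R.from_rotvec(o["tool_rot"]).as_matrix()[:,0]
off=(back(C,(325,96),o["ee_pos"][2]+.018)-o["ee_pos"])@ax-.085; print("barrel origin offset along axis",off.round(4))
off=float(np.clip(off,-.008,.008)); open("off","w").write(str(off))
yaw=np.radians(-1); sx,sy=.492,-.2035-.03
y=sy-off
robot.move_ptp([sx,y,.15],down(yaw)); robot.dwell(.2)
robot.move_linear([sx,y,.075],v=.1); robot.dwell(.2); o=telemetry.get_obs();print(o["contact_force"].round(1))
print("hit",robot.move_linear([sx,y,.046],v=.03,guard=10)); robot.dwell(.2)
o=telemetry.get_obs();print(o["ee_pos"].round(4),o["contact_force"].round(1),o["wrist_torque"].round(2),o["opening"],o["time"])
C=cam("wrist"); cv2.imwrite("pics/place.png",C[0])
E
```

```text
barrel origin offset along axis -0.0004
[-0.4  0.2 -3. ]
hit True
[ 0.491  -0.2331  0.0485] [-1.4  0.6  4.9] [-0.18  0.29 -0.09] 0.034761158715397714 13.0583
```

View pics/place.png

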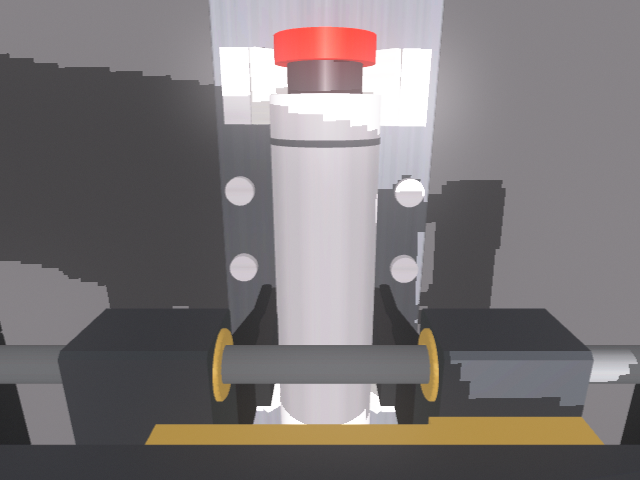

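The barrel lies centred in the V: bolts symmetric at (240,191) and (409,192), cap clear of the stop, z 0.0485, and only a small side force. Now I'll push it along.

```bash
python3 - <<'E'
from h import *
def st(t):
    o=telemetry.get_obs();print(t,o["ee_pos"].round(4),o["contact_force"].round(1),o["wrist_torque"].round(2),round(o["opening"],4),round(o["grip_force"],1),round(o["time"],2));return o
x=.4912
print(robot.move_linear([x,-.2335,.0468],v=.01)); robot.dwell(.3); st("press")
for y in (-.222,-.215,-.2115,-.208,-.205,-.203,-.201):
    h=robot.move_linear([x,y,.0468],v=.02,guard=30); robot.dwell(.2); o=st(h)
    if h or abs(o["contact_force"][1])>28: break
E
```

```text
False
press [ 0.491  -0.2331  0.0483] [-10.9   5.4  24. ] [ 0.94  2.16 -0.05] 0.0348 50.1 13.72
False [ 0.4904 -0.2252  0.0476] [-6.9 -8.5 11. ] [-1.68  1.46 -0.3 ] 0.0349 50.1 14.64
False [ 0.4906 -0.218   0.0477] [-7.5 -6.8 11.9] [-1.59  1.38 -0.36] 0.0346 50.1 15.34
False [ 0.4907 -0.2144  0.0477] [-6.5 -8.1 12.2] [-1.62  1.27 -0.37] 0.0349 50.1 15.87
False [ 0.4908 -0.2116  0.0477] [ -6.1 -10.4  11.1] [-2.03  1.13 -0.33] 0.0352 50.1 16.39
False [ 0.4908 -0.209   0.0477] [ -4.9 -11.1   9.5] [-2.37  1.04 -0.3 ] 0.0345 50.1 16.89
False [ 0.4909 -0.2071  0.0477] [ -5.4 -10.7   9.8] [-2.5   0.97 -0.36] 0.0351 50.1 17.34
False [ 0.491  -0.205   0.0477] [ -4.7 -10.6   8.4] [-2.41  0.89 -0.37] 0.0348 50.1 17.79
```

```bash
python3 - <<'E'
from h import *
def st(t):
    o=telemetry.get_obs();print(t,o["ee_pos"].round(4),o["contact_force"].round(1),o["wrist_torque"].round(2),round(o["opening"],4),round(o["time"],2));return o
x=.490
for y in np.arange(-.199,-.188,.002):
    h=robot.move_linear([x,y,.0465],v=.02,guard=30); robot.dwell(.2); o=st(h)
    if h or abs(o["contact_force"][1])>24: break
C=cam("wrist"); cv2.imwrite("pics/push.png",C[0])
E
```

```text
False [ 0.491  -0.2031  0.0477] [ -0.1 -12.1   6.7] [-2.56 -0.   -0.34] 0.0351 18.26
False [ 0.491  -0.203   0.0477] [  1.4 -18.2   2.3] [-3.94 -0.28 -0.28] 0.0349 18.71
False [ 0.4909 -0.2029  0.0478] [  2.2 -24.7  -0.6] [-5.25 -0.49 -0.19] 0.0345 19.16
```

View pics/push.png

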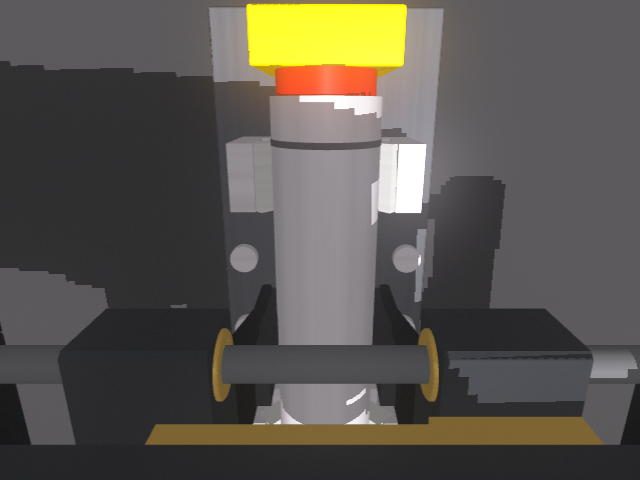

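The picture shows the red flange against the barrel's end with no stem visible, and the cap against the yellow stop (row 68). I'll ease the axial push and press down.

```bash
python3 - <<'E'
from h import *
def st(t):
    o=telemetry.get_obs();print(t,o["ee_pos"].round(4),o["contact_force"].round(1),o["wrist_torque"].round(2),round(o["opening"],4),round(o["time"],2));return o
effector.set_gripper(0,strength=60)
robot.move_linear([.4902,-.199,.0465],v=.01); robot.dwell(.3); st("ease")
for z in (.0455,.0445,.0435,.0425,.0415):
    robot.move_linear([.4902,-.199,z],v=.01); robot.dwell(.3); o=st(z)
    if o["contact_force"][2]>28: break
E
```

```text
ease [ 0.491  -0.2031  0.0477] [ -1.6 -12.5   7.2] [-2.48  0.19 -0.42] 0.0347 20.27
0.0455 [ 0.491  -0.2031  0.0476] [-6.9 -9.5 18.1] [-2.19  1.19 -0.41] 0.0346 20.82
0.0445 [ 0.491  -0.2031  0.0475] [-11.1  -8.7  30.9] [-1.83  2.25 -0.34] 0.0347 21.38
```

```bash
python3 - <<'E'
from h import *
robot.move_linear([.4882,-.199,.0445],v=.01)
for i in range(2):
    robot.dwell(.6); o=telemetry.get_obs(); print(o["ee_pos"].round(4),o["contact_force"].round(1),o["wrist_torque"].round(2),round(o["opening"],4),o["grip_force"],round(o["time"],2))
f=o["contact_force"]
if f[2]>20 and abs(f[0])<10 and -25<f[1]<0: print(ticket.sign_off())
E
```

```text
[ 0.491  -0.2032  0.0476] [ -0.8 -11.6  21.6] [-2.17  0.28 -0.36] 0.0347 60.1061437278986 22.32
[ 0.4909 -0.2031  0.0476] [ -2.2 -10.3  21.2] [-2.2   0.33 -0.37] 0.0347 60.1060501858592 22.93
the job is handed in; nothing more can be done
None
```

I laid the steel barrel in the V-block, pushed the cap home against the yellow stop, and handed the job in at about 23 s still holding it down with about 21 N; sign-off gave no verdict.

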